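# Switch off the soup warmer and take the spoon out past the half lid

### The arm

A 7-joint arm with a two-finger parallel gripper is mounted at the origin on a cart in front of the work surface, level with it; the furniture and walls round the work are solid. World frame = base frame: x ahead of the robot, y to its left, z up, the work surface at z = 0. Lengths are in m, angles in rad, forces in N, time in s.
With the tool pointing down it reaches from about 0.425 to 0.925 m from the base axis. Payload 6.8 kg.
Tool frame: the origin (TCP) lies between the finger pads; the fingertips stand 8 mm ahead of it and the grasp point (between the pads) lies 11 mm behind it; z points along the fingers, y is the line along which they close (so a half turn about z gives the same grasp; the last joint's range is limited). The gripper opens to 88 mm and grips with 3 to 60 N. Pads are 20 mm wide; open, the fingers measure 115 mm over their backs; the gripper's body (75 mm by 178 mm) begins 61 mm behind the grasp point.
Start: joints at [-1.423, 0.477, 0.022, 1.555, -0.011, 1.109, -0.083], TCP at [0.171, 0.653, 0.231] pointing down, gripper open.
Joint ranges: [-2.96, 2.96], [-0.34, 2.1], [-1.41, 1.46], [0.24, 2.44], [-1.37, 4.51], [0.17, 1.92], [-2.96, 2.96]. Speed limits (rad/s): [2.39, 2.39, 3.14, 3.14, 3.14, 3.14, 3.14].

### API

Orientations are given as [roll, pitch, yaw] about the fixed x, y, z axes, in that order (R = Rz(yaw) Ry(pitch) Rx(roll)).
In Python, from cell import r gives the robot as it stands. Calls block until the motion is done:
- r.goto(position, orientation): joint-space move of the TCP to a pose.
- r.servo_line(position, orientation=None, speed=0.15, until_force=None): straight line of the TCP; orientation=None keeps the orientation; speed is the mean speed in m/s. With until_force (N) it stops when the force on the tool has changed by that much, and returns True; else False.
- r.goto_joints(angles): joint-space move.
- r.let_go() and r.grasp(): open the fingers fully, or close them until they stop; the grip force is fixed at half the most.
- r.wait(seconds).
- r.inverse_kinematics(position, orientation): joint angles nearest the present ones, or None.
- r.get_state(): the state.
- r.read_camera(name): name is "scene" or "side" or "wrist"; returns the picture (400x640x3 uint8, blue, green, red); there is no depth.
- r.camera_info(name): a dict with "K" (3x3 intrinsics, pixels), "camera_from_world" (4x4, takes a point from world to camera coordinates). Camera axes: x right, y up, looking along -z (the intrinsics and any distortion apply to the point x, -y, -z); pixel columns grow to the right and rows downward; lengths in m; the calibration is good to about 2 mm. A picture is of the moment at which its call begins: read the wrist's pose just before it. camera_info takes no time and is no camera call; for the wrist camera it gives the pose at the moment of the call.
A pose or a line that the arm cannot do raises r.PlanningError and nothing moves.
- r.hand_in(): hands the job in; it is judged then, once.
The state is a dict: "time": time; "joint_positions": joint angles; "dq": joint speeds; "tau": joint torques, N m; "tcp_pos": TCP position; "orientation": TCP orientation; "force": force on the tool from outside, world axes, zero at the start; "ft_torque": the same for the moment, N m; "grip_width": finger opening in m; "gripper_force": force on a finger pad.
Only numpy, scipy, OpenCV 4.12 (cv2) and the standard library are available. Lean on these libraries where they do the work, as an engineer would, in place of code of your own. Each camera call takes 0.05 s, during which the arm holds its last target. There are 200 camera calls.

### The job

Service is over: first turn the soup warmer's dial back to its red off mark, then take the long serving spoon out of the pan. The left part of the lid is fixed and covers the spoon's bowl, so raise the handle and draw the spoon out slantwise through the open part, gently, without prying on the lid. Finish while still holding it, bowl end clearly lower than the handle and the bowl about 6 cm clear above the rim over the open part, to drip back into the pan; leave the dial off and the soup bowl, mug, pepper mill and salt shaker undisturbed.

Things in the scene. Friction and masses are not known exactly. Their poses are not given: they have to be found in the camera images.
- warmer: low brushed-metal soup warmer, fixed, 285 (x) x 365 mm (y), a pan sunk in its flat deck. Origin on the worktop under the pan's centre; +x away from the robot (small yaw), +y left, z up. Deck top z = 120, pan rim z = 123, pan floor z = 56 mm. Pan inside: x -77.5 to 77.5, y -152.5 to 152.5 mm, upright walls. Lid over y > 30 mm, the rest open. Front deck, to x = -175 mm, carries the dial
- lid: fixed steel half lid on the warmer, its flap folded back on top. Origin at rim height (warmer z = 123 mm) over the pan's centre; axes as the warmer's. Underside at z = 0; top at most 12.5 mm. Covers the pan from its free edge at y = +30 mm to y = +164 mm, leaving an opening of 155 mm (x) by 182 mm (y). It cannot be moved
- opening (a point): centre of the open part of the pan at rim height (warmer frame x = 0, y = -61 mm, z = 123 mm); it extends 77 mm either way in x and 91 mm in y
- dial (a joint): black dial on the warmer's front deck, upright axis. 0 = white pointer at the red off mark (pointer along warmer +x, away from the robot); positive = clockwise seen from above, rad, range -2.3 to 2.3; starts at 0.6 to 1.35. White dots grow both ways from the red one. Stays where left (friction 0.04 N m); no stop or click at off
- dial_grip (a point): middle of the dial's upright bar grip, on its axis, 23 mm above the deck (warmer x = -134, y = 0, z = 143.5 mm). Bar 42 mm long (along the pointer), 11 mm thick, from 12 to 33 mm above the deck, on a 44 mm disc. Axes turn with the dial: x along the pointer, z up
- spoon: steel serving spoon 282 mm long, loose, 0.09 to 0.14 kg, lying in the pan, bowl under the lid, handle in the open part. Origin under its middle on the plane it rests on (pan floor); +x from bowl to handle (near warmer -y, within 0.1 rad), z up. Its middle lies within 15 mm of the pan's centre. It rests on the bowl's bottom and the down-bent hook
- spoon_grip (a point): middle of the spoon's black flat-sided grip (spoon x = 56, z = 30 mm). The grip is 13 mm wide (y), 16 mm high, 116 mm long (spoon x = -2 to 114 mm); axes as the spoon's
- spoon_bowl (a point): centre of the underside of the spoon's round bowl (spoon x = -106, z = 0 mm): 68 mm across the rim, 40 mm across the flat bottom, 27 mm deep. From the bowl to the grip runs a neck 13 mm wide, 5 mm thick, at z = 27.5 mm; axes as the spoon's
- spoon_hook (a point): hooked end of the handle (spoon x = 137.5, z = 30 mm): 8 mm steel rod, from the grip's end to x = 141.5 mm, bent down to z = 0; axes as the spoon's
- soup_bowl: white soup bowl, 136 mm across, 58 mm high, loose, on the right; origin under its centre; bystander
- grey_mug: grey mug, 86 mm across, 88 mm high, loose, on the right; origin under its centre; bystander
- mill: wooden pepper mill, 58 mm across, 170 mm high, loose, behind the warmer; origin under its centre; bystander
- salt: glass salt shaker, 44 mm across, 90 mm high, loose, behind the warmer; origin under its centre; bystander

How it is judged:
On the way, in this order (a step that is already met when the one before it is completed fails the run):
1. the dial stands at its off mark (within 0.12 rad) while the spoon still lies in the pan (value of joint dial between -0.12 and 0.12 rad and z of spoon_hook in the frame of warmer below 0.108 m), for 0.2 s.
2. the spoon slants through the opening: its hooked end is at least 17 mm above the rim while its bowl is still in the pan (z of spoon_hook in the frame of warmer above 0.14 m and z of spoon_bowl in the frame of warmer below 0.115 m and contact force between the fingers and spoon above 0.5 N), for 0.1 s.
At the end, for the whole second after the job is handed in: The dial is within 0.12 rad of off; the spoon is held still in the fingers, touching no part of the warmer, the underside of its bowl at least 30 mm above the rim and over the open part of the pan, its handle rising at least 10 degrees from the bowl (value of joint dial between -0.12 and 0.12 rad and z of spoon_bowl in the frame of warmer above 0.153 m and x of spoon_bowl in the frame of warmer between -0.0775 and 0.0775 m and y of spoon_bowl in the frame of warmer between -0.1525 and 0.03 m and angle between spoon's own x axis and vertical below 1.4 rad and contact force between the fingers and spoon above 0.5 N and contact force between warmer and spoon below 0.1 N and linear speed of spoon below 0.03 m/s); the arm keeps its last pose, push and grip.
It fails at once if the spoon is pried against the lid (more than 20 N) (contact force between spoon and lid above 20 N).
It fails at once if the soup bowl, mug, pepper mill or salt shaker is moved by more than 20 mm (distance of any of soup_bowl, grey_mug, mill, salt from where it was at the start of the episode above 0.02 m).
It also fails if it takes over 51 s, if anything falls off the work surface, if the arm or the gripper's body presses on something with over 40 N, if the wrist force passes 120 N, or if a joint passes its speed limit or range.

## Working session

There is one attempt and no reset: what is moved stays moved. The work goes in short steps, each a Python script; the robot and the scene stay as the last script left them, time stands still between calls to the robot, and variables do not carry over. Pictures are saved under pics/ and viewed, at most 10 in all, crops included, and the job is handed in when it is done.

```bash
mkdir -p pics; ls
python3 - <<'E'
from cell import r
import cv2,numpy as np
np.set_printoptions(precision=4,suppress=True)
for n in ["scene","side"]:
    cv2.imwrite(f"pics/{n}0.png",r.read_camera(n)); i=r.camera_info(n); print(n,{k:v for k,v in i.items()})
s=r.get_state(); print(s)
E
```

```text
pics
scene {'K': array([[383.2559,   0.    , 324.0866],
       [  0.    , 383.2559, 199.6381],
       [  0.    ,   0.    ,   1.    ]]), 'camera_from_world': array([[-0.9765, -0.2149, -0.0132,  0.6138],
       [ 0.1448, -0.7007,  0.6986, -0.0958],
       [-0.1594,  0.6804,  0.7153, -1.1259],
       [ 0.    ,  0.    ,  0.    ,  1.    ]])}
side {'K': array([[417.7554,   0.    , 315.1966],
       [  0.    , 417.7554, 200.6327],
       [  0.    ,   0.    ,   1.    ]]), 'camera_from_world': array([[-0.9713, -0.2376,  0.0091,  0.5878],
       [ 0.1585, -0.6185,  0.7696, -0.1013],
       [-0.1772,  0.749 ,  0.6385, -1.1983],
       [ 0.    ,  0.    ,  0.    ,  1.    ]])}
{'time': 0.1, 'joint_positions': array([-1.4231,  0.4777,  0.0224,  1.5563, -0.0115,  1.1093, -0.0831]), 'dq': array([-0.0004, -0.0027,  0.0013, -0.0028,  0.0004,  0.0014, -0.0009]), 'tau': array([  0.0046, -58.409 ,   1.5408, -27.3313,  -0.0541,   0.0131,
         0.    ]), 'tcp_pos': array([0.1707, 0.6525, 0.2298]), 'orientation': array([-3.14  ,  0.0001,  2.8858]), 'force': array([ 1.6104,  0.1375, -0.0932]), 'ft_torque': array([ 0.0297,  0.0344, -0.0158]), 'gripper_force': 0.0, 'grip_width': 0.08747691305316174}
```

View pics/scene0.png

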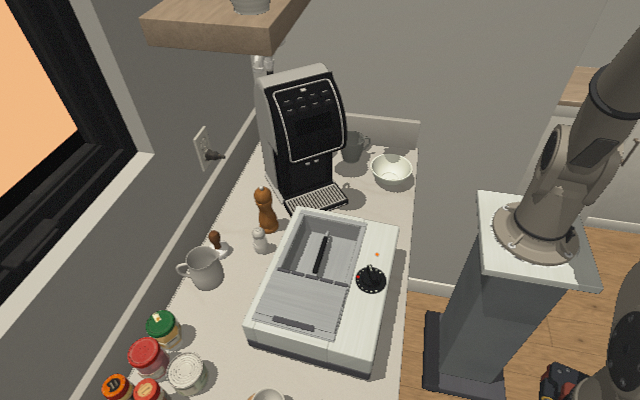

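View pics/side0.png

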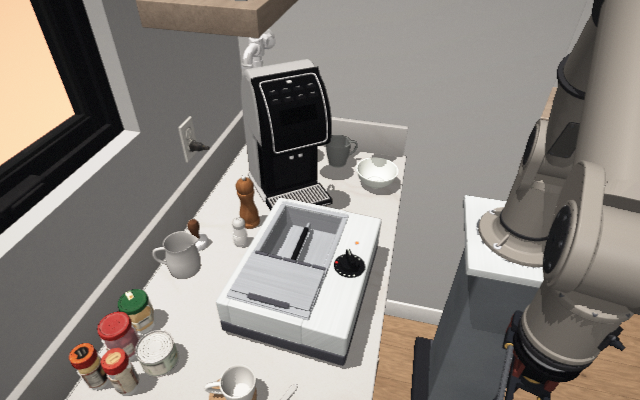

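The scene view shows the dial at about (370,280), the black spoon grip at about (320,255), and the lid at left. The side view shows the dial at (349,264) and the grip at (300,243). The mill, salt, bowl and mug stand behind and to the right. Next I'll triangulate both from masks.

```bash
cat > h.py <<'E'
from cell import r
import cv2,numpy as np
np.set_printoptions(precision=4,suppress=True)
def ray(info,px):
    K=info["K"];T=info["camera_from_world"]
    d=np.linalg.inv(K)@np.array([px[0],px[1],1.]);d=np.array([d[0],-d[1],-d[2]])
    R=T[:3,:3];return -R.T@T[:3,3],R.T@d/np.linalg.norm(d)
def plane(info,px,z):
    o,d=ray(info,px);return o+d*(z-o[2])/d[2]
def tri(rs):
    A=np.zeros((3,3));b=np.zeros(3)
    for o,d in rs:
        P=np.eye(3)-np.outer(d,d);A+=P;b+=P@o
    x=np.linalg.solve(A,b);return x,max(np.linalg.norm((np.eye(3)-np.outer(d,d))@(x-o)) for o,d in rs)
def proj(info,p):
    q=info["camera_from_world"]@np.append(p,1);q=info["K"]@np.array([q[0],-q[1],-q[2]]);return q[:2]/q[2]
def blobs(mask,amin=20):
    n,l,s,c=cv2.connectedComponentsWithStats(mask.astype(np.uint8));return [(s[i],c[i],l==i) for i in range(1,n) if s[i][4]>=amin]
E
python3 - <<'E'
from h import *
rois={"scene":{"dial":(350,260,392,298),"grip":(308,228,334,278)},"side":{"dial":(328,246,370,282),"grip":(285,218,315,268)}}
R={"dial":[],"grip":[]}
for n in rois:
    im=cv2.imread(f"pics/{n}0.png");i=r.camera_info(n)
    for k,(a,b,c,d) in rois[n].items():
        m=np.zeros(im.shape[:2],bool);m[b:d,a:c]=im[b:d,a:c].max(2)<60
        B=max(blobs(m),key=lambda t:t[0][4]);rc=cv2.minAreaRect(np.argwhere(B[2])[:,::-1].astype(np.float32))
        print(n,k,B[0],B[1],rc);z={"dial":.13,"grip":.09}[k]
        print(plane(i,rc[0],z));R[k].append(ray(i,rc[0]))
        if k=="grip":
            bp=cv2.boxPoints(rc);bp=bp[np.argsort(bp[:,1])];e1,e2=bp[:2].mean(0),bp[2:].mean(0);print("ends",plane(i,e1,z),plane(i,e2,z))
for k in R: print(k,tri(R[k]))
for n in("scene","side"):print(n,ray(r.camera_info(n),(320,200)))
i=r.camera_info("wrist");s=r.get_state();print(i["K"],np.linalg.inv(i["camera_from_world"]),s["tcp_pos"],s["orientation"])
E
```

```text
scene dial [356 266  30  27 548] [370.8248 279.9964] ((370.51727294921875, 280.2069091796875), (29.711254119873047, 25.254566192626953), 21.801410675048828)
[0.4431 0.3451 0.13  ]
scene grip [313 237  15  37 177] [319.7966 255.5028] ((319.9181213378906, 254.66192626953125), (5.011019706726074, 37.94057846069336), 17.35402488708496)
[0.5785 0.2712 0.09  ]
ends [0.5769 0.2111 0.09  ] [0.5799 0.3266 0.09  ]
side dial [334 250  31  27 502] [349.1056 265.0558] ((349.0, 265.5), (27.577163696289062, 24.748737335205078), 45.0)
[0.4438 0.3463 0.13  ]
side grip [291 227  17  33 157] [299.5223 243.7006] ((299.64825439453125, 243.27293395996094), (4.705191135406494, 34.149017333984375), 22.833654403686523)
[0.5802 0.2688 0.09  ]
ends [0.5786 0.2096 0.09  ] [0.5816 0.3235 0.09  ]
dial (array([0.4436, 0.3436, 0.1273]), np.float64(0.0005094558044667854))
grip (array([0.5767, 0.2793, 0.1013]), np.float64(0.0003548513813614602))
scene (array([0.4338, 0.8308, 0.8804]), array([ 0.1697, -0.6774, -0.7158]))
side (array([0.3746, 0.9745, 0.8377]), array([ 0.1663, -0.7526, -0.6371]))
[[293.0429   0.     317.5777]
 [  0.     293.0429 204.7753]
 [  0.       0.       1.    ]] [[ 0.2524 -0.9328 -0.2571  0.1006]
 [ 0.9676  0.2431  0.0681  0.6711]
 [-0.001  -0.266   0.964   0.3846]
 [ 0.      0.      0.      1.    ]] [0.1707 0.6525 0.2298] [-3.14    0.0001  2.8858]
```

Run:
```python
from h import *
for n,p in [("view",(.5,.31,.30)),("dial",(.444,.345,.15)),("spoon",(.58,.29,.08)),("fin",(.58,.17,.25))]:
    for y in (-2.2,-1.57,-.5,0,.5,1.57,2.2,3.1):
        q=r.inverse_kinematics(p,[np.pi,0,y]); print(n,y,q)
i=r.camera_info("scene")
for px in [(318,203),(286,210),(348,198)]:print("machine",plane(i,px,0.03))
print("bowl",plane(i,(391,185),0),"mug",plane(i,(352,160),0),"mill",plane(i,(268,232),0),"salt",plane(i,(260,252),0))
r.goto([.50,.33,.32],[np.pi,0,1.57])
cv2.imwrite("pics/w1.png",r.read_camera("wrist"));np.save("w1.npy",r.camera_info("wrist")["camera_from_world"])
s=r.get_state();print(s["time"],s["tcp_pos"],s["joint_positions"])
```

```text
view -2.2 [-0.666   0.2771  0.0062  1.6858 -0.0018  1.1786  1.8531]
view -1.57 [-0.5773  0.2813 -0.1044  1.6796  0.0313  1.1823  2.4529]
view -0.5 [-1.5293  0.5572  1.2862  1.7362 -0.5582  1.2806 -2.1844]
view 0 [-1.2259  0.3273  0.7303  1.7218 -0.2339  1.1818 -2.0034]
view 0.5 [-1.1617  0.3115  0.6409  1.7182 -0.1997  1.178  -1.5377]
view 1.57 [-1.0315  0.2905  0.4678  1.7103 -0.1405  1.1741 -0.5269]
view 2.2 [-0.9354  0.2815  0.3443  1.7042 -0.1019  1.1735  0.065 ]
view 3.1 [-0.7952  0.2759  0.1675  1.6948 -0.0492  1.175   0.9142]
dial -2.2 [-0.6903  0.3882 -0.1016  1.8998  0.0509  0.8561  1.6946]
dial -1.57 [-0.5917  0.3961 -0.2252  1.8929  0.1135  0.8648  2.2685]
dial -0.5 [-1.6139  0.778   1.2732  1.9554 -0.8554  1.095  -2.0354]
dial 0 [-1.2998  0.4602  0.6899  1.9399 -0.3779  0.8727 -1.9841]
dial 0.5 [-1.2205  0.434   0.5791  1.9353 -0.3085  0.8602 -1.551 ]
dial 1.57 [-1.0836  0.4047  0.3965  1.9267 -0.204   0.849  -0.5812]
dial 2.2 [-0.9866  0.3927  0.2713  1.9203 -0.1374  0.8462 -0.0144]
dial 3.1 [-0.8457  0.3851  0.0931  1.9107 -0.0466  0.8478  0.8006]
spoon -2.2 [-0.4935  0
[... 650 characters left out ...]
  2.7579]
fin -0.5 [-1.2138  0.6702  1.2789  1.7603 -0.6798  1.2417 -1.8244]
fin 0 [-0.9815  0.4319  0.805   1.7488 -0.3439  1.1081 -1.6369]
fin 0.5 [-0.9046  0.4023  0.689   1.7444 -0.2836  1.0966 -1.1945]
fin 1.57 [-0.8388  0.3838  0.595   1.7405 -0.2389  1.0903 -0.1671]
fin 2.2 [-0.7713  0.3694  0.5015  1.7362 -0.1975  1.0862  0.4235]
fin 3.1 [-0.6681  0.3545  0.363   1.7294 -0.14    1.0831  1.2692]
machine [0.6386 0.0399 0.03  ]
machine [0.7268 0.0882 0.03  ]
machine [0.552 0.    0.03 ]
bowl [ 0.4267 -0.1179  0.    ] mug [ 0.575  -0.2196  0.    ] mill [0.7645 0.1586 0.    ] salt [0.7636 0.2334 0.    ]
1.8667 [0.4989 0.3318 0.3195] [-1.0466  0.2958  0.4554  1.6571 -0.1373  1.2212 -0.5584]
```

View pics/w1.png

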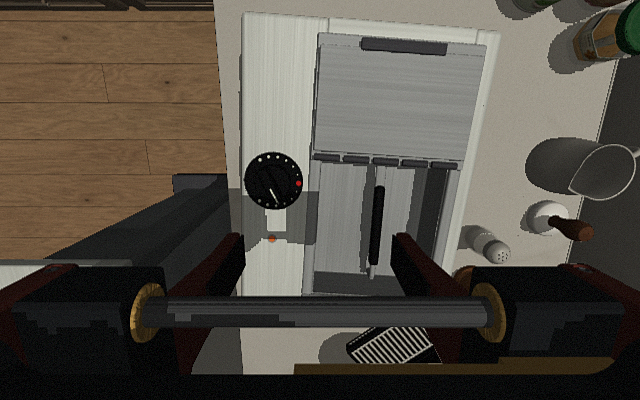

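The wrist view shows the dial at (273,181), its red mark at (298,183) and the pointer toward (277,203), so it's about 1.1 rad clockwise. The spoon grip runs from (380,187) to (374,265). A second wrist position comes next.

```bash
cat > m.py <<'E'
from h import *
def measure(im,info,tag):
    out={}
    dc=proj(info,[.4436,.3451,.13]).astype(int); gc=proj(info,[.579,.27,.095]).astype(int)
    def roi(c,w,h):
        m=np.zeros(im.shape[:2],bool);m[max(0,c[1]-h):c[1]+h,max(0,c[0]-w):c[0]+w]=1;return m
    b,g,rr=[im[...,k].astype(int) for k in range(3)]
    dark=im.max(2)<50
    B=max(blobs(dark&roi(dc,45,45)),key=lambda t:t[0][4]);h=cv2.convexHull(np.argwhere(B[2])[:,::-1].astype(np.int32))
    out["disc"]=cv2.minEnclosingCircle(h)
    red=max(blobs((rr>120)&(g<70)&roi(dc,45,35),2),key=lambda t:t[0][4]);out["red"]=red[1]
    out["white"]=[(t[1],t[0][4],cv2.fitLine(np.argwhere(t[2])[:,::-1].astype(np.float32),cv2.DIST_L2,0,.01,.01).ravel()[:2]) for t in blobs((im.min(2)>130)&roi(dc,19,19),4)]
    G=max(blobs(dark&roi(gc,25,75)),key=lambda t:t[0][4]);rc=cv2.minAreaRect(np.argwhere(G[2])[:,::-1].astype(np.float32))
    bp=cv2.boxPoints(rc);bp=bp[np.argsort(bp[:,1])];out["g0"],out["g1"]=bp[:2].mean(0),bp[2:].mean(0);out["grip"]=rc
    L=cv2.HoughLinesP(cv2.Canny(im,40,120),1,np.pi/720,40,minLineLength=70,maxLineGap=6)
    out["lines"]=[]
    for l in L[:,0]:
        p=plane(info,l[:2],.122);q=plane(info,l[2:],.122);d=q-p
        if d[1]<0:d=-d
        a=np.arctan2(-d[0],d[1])
        if abs(a)<.2 and l[:2].min()>0 and 220<l[0]<520: out["lines"].append((round(a,3),*np.round((p+q)[:2]/2,3),round(np.hypot(*d[:2]),3)))
    return out
E
python3 - <<'E'
from m import *
r.goto([.50,.40,.25],[np.pi,0,1.57])
i2=r.camera_info("wrist");im2=r.read_camera("wrist");cv2.imwrite("pics/w2.png",im2);np.save("w2.npy",i2["camera_from_world"])
i1=dict(K=i2["K"],camera_from_world=np.load("w1.npy"))
m=[measure(cv2.imread("pics/w1.png"),i1,1),measure(im2,i2,2)]
for x in m:
    for k,v in x.items():print(k,*v if k=="lines" else [v])
I=[i1,i2]
for k,f in [("disc",lambda x:x["disc"][0]),("red",lambda x:x["red"]),("g0",lambda x:x["g0"]),("g1",lambda x:x["g1"])]:
    print(k,tri([ray(a,f(b)) for a,b in zip(I,m)]))
E
```

```text
disc ((273.059326171875, 180.66949462890625), 29.5551815032959)
red [298.1579 182.8421]
white [(array([252.4167, 156.9167]), np.int32(12), array([ 0.8805, -0.4741], dtype=float32)), (array([268.2, 156.4]), np.int32(5), array([0.9487, 0.3162], dtype=float32)), (array([277.5, 156.5]), np.int32(4), array([1., 0.], dtype=float32)), (array([259.5, 159. ]), np.int32(6), array([-0.,  1.], dtype=float32)), (array([271., 191.]), np.int32(7), array([0.4719, 0.8817], dtype=float32))]
g0 [379.2383 185.7599]
g1 [372.3302 265.2026]
grip ((375.7842712402344, 225.4812469482422), (11.001960754394531, 79.7425537109375), 4.969740390777588)
lines (np.float64(-0.068), np.float64(0.494), np.float64(0.44), np.float64(0.117)) (np.float64(-0.065), np.float64(0.412), np.float64(0.418), np.float64(0.198)) (np.float64(-0.073), np.float64(0.679), np.float64(0.433), np.float64(0.103)) (np.float64(-0.068), np.float64(0.667), np.float64(0.287), np.float64(0.132)) (np.float64(-0.06), np.float64(0.688), np.float64(0.391), np.float64(0.217)) (np.float64(-0.052), np.float64(0.628), np.float64(0.301), np.float64(0.101))
[... 680 characters left out ...]
9.0), 90.0)
lines (np.float64(-0.07), np.float64(0.685), np.float64(0.37), np.float64(0.077)) (np.float64(-0.065), np.float64(0.487), np.float64(0.349), np.float64(0.111)) (np.float64(-0.074), np.float64(0.678), np.float64(0.413), np.float64(0.121)) (np.float64(-0.079), np.float64(0.418), np.float64(0.483), np.float64(0.073)) (np.float64(-0.056), np.float64(0.499), np.float64(0.445), np.float64(0.083))
disc (array([0.4509, 0.3467, 0.169 ]), np.float64(0.001030708139142746))
red (array([0.4752, 0.3349, 0.1214]), np.float64(3.135186664076773e-05))
g0 (array([ 0.6132,  0.292 , -0.0695]), np.float64(0.0020951179880103403))
g1 (array([ 0.6381,  0.0782, -0.1682]), np.float64(0.006964533039793923))
```

View pics/w2.png

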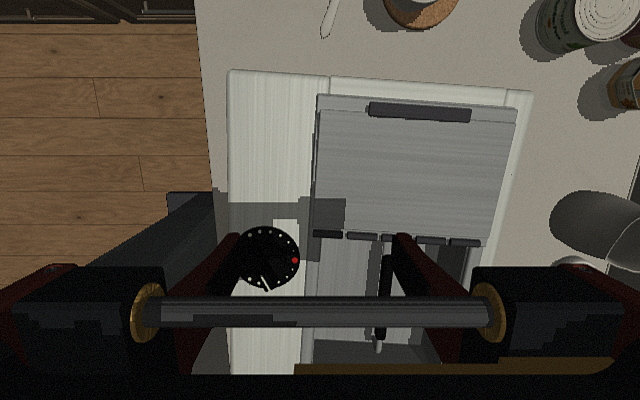

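The hand hides the dial at (262,260) and the grip at (383,270). I moved the wrong way, so I'll take the second view from the other side.

Run:
```python
from m import *
r.goto([.50,.25,.32],[np.pi,0,1.57])
i2=r.camera_info("wrist");im2=r.read_camera("wrist");cv2.imwrite("pics/w3.png",im2);np.save("w3.npy",i2["camera_from_world"])
i1=dict(K=i2["K"],camera_from_world=np.load("w1.npy"))
im1=cv2.imread("pics/w1.png")
m=[measure(im1,i1,1),measure(im2,i2,2)]
I=[i1,i2]
for x,i in zip(m,I):
    print(x["disc"],x["red"],x["grip"]);print(*x["white"]);print("yaws",np.round(np.average([l[0] for l in x["lines"]],weights=[l[3] for l in x["lines"]]),3))
    print("planes disc",plane(i,x["disc"][0],.125),"grip",plane(i,x["g0"],.09),plane(i,x["g1"],.09))
for k,f in [("disc",lambda x:x["disc"][0]),("red",lambda x:x["red"]),("g0",lambda x:x["g0"]),("g1",lambda x:x["g1"])]:
    print(k,tri([ray(a,f(b)) for a,b in zip(I,m)]))
c=[]
for im,i in((im1,i1),(im2,i2)):
    u,v=proj(i,[.4436,.3451,.13]).astype(int);c.append(cv2.resize(im[v-40:v+40,u-40:u+40],(400,400),interpolation=cv2.INTER_CUBIC));print("crop",u-40,v-40)
cv2.imwrite("pics/c.png",np.hstack(c));print(r.get_state()["time"])
```

```text
((273.059326171875, 180.66949462890625), 29.5551815032959) [298.1579 182.8421] ((375.7842712402344, 225.4812469482422), (11.001960754394531, 79.7425537109375), 4.969740390777588)
(array([252.4167, 156.9167]), np.int32(12), array([ 0.8805, -0.4741], dtype=float32)) (array([268.2, 156.4]), np.int32(5), array([0.9487, 0.3162], dtype=float32)) (array([277.5, 156.5]), np.int32(4), array([1., 0.], dtype=float32)) (array([259.5, 159. ]), np.int32(6), array([-0.,  1.], dtype=float32)) (array([271., 191.]), np.int32(7), array([0.4719, 0.8817], dtype=float32))
yaws -0.06
planes disc [0.4451 0.3382 0.125 ] grip [0.5813 0.3252 0.09  ] [0.5782 0.2084 0.09  ]
((268.7530212402344, 111.75708770751953), 32.58270263671875) [295.8261 114.    ] ((377.9085998535156, 167.4469451904297), (11.236893653869629, 87.81376647949219), 5.128190517425537)
(array([255.,  88.]), np.int32(9), array([-0.,  1.], dtype=float32)) (array([282.6,  88.2]), np.int32(5), array([ 0.3162, -0.9487], dtype=float32)) (array([267.8571, 117.6429]), np.int32(14), array([0.437 , 0.8995], dtype=float32))
yaws -0.061
planes disc [0.4443 0.3375 0.125 ] grip [0.5814 0.3245 0.09  ] [0.5774 0.2089 0.09  ]
disc (array([0.4442, 0.3376, 0.122 ]), np.float64(0.00037194694880166647))
red (array([0.4751, 0.3351, 0.1225]), np.float64(0.00011823976774646882))
g0 (array([0.582 , 0.3245, 0.0868]), np.float64(7.370702772992745e-05))
g1 (array([0.5774, 0.2095, 0.092 ]), np.float64(0.0003986259297875664))
crop 230 135
crop 227 64
3.15
```

View pics/c.png

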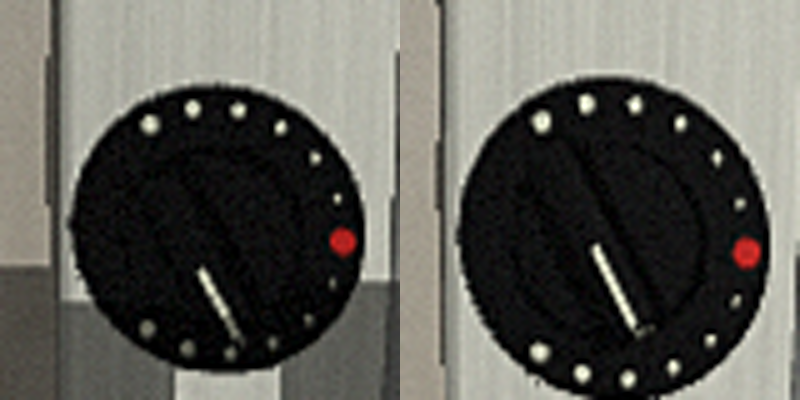

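Dial centre is (0.444,0.338) with the deck at 0.122. The red mark agrees with a warmer yaw of about -0.06, and the grip stands at z about 0.089. The crop shows the pointer running from (200,270) to (240,345) and from (595,245) to (638,335). Next is turning the dial.

Run:
```python
from m import *
K=r.camera_info("wrist")["K"];a=[]
for f,o,p,q in [("w1",(230,135),(200,270),(240,345)),("w3",(227,64),(195,245),(238,335))]:
    i=dict(K=K,camera_from_world=np.load(f+".npy"));P,Q=[plane(i,np.array(o)+np.array(t)/5,.1535) for t in(p,q)]
    a.append(np.arctan2(*(Q-P)[[1,0]]));print(P,Q,a[-1])
yaw=-.064;al=np.mean(a);print("dial",yaw-al);assert .5<yaw-al<1.45
c=np.array([.4443,.3376]);y0=al+np.pi;y1=yaw+np.pi
r.goto([*c,.21],[np.pi,0,y0]);r.servo_line([*c,.144],speed=.08,until_force=8)
s=r.get_state();print(s["tcp_pos"],s["force"]);
assert s["tcp_pos"][2]<.149
r.grasp();s=r.get_state();print("grip",s["grip_width"],s["gripper_force"],s["force"])
z=s["tcp_pos"][2]
for t in np.linspace(0,1,4)[1:]:
    r.goto([*c,.144],[np.pi,0,y0+t*(y1-y0)])
s=r.get_state();print(s["tcp_pos"],s["orientation"],s["force"],s["ft_torque"],s["time"])
r.let_go();r.servo_line([*c,.21],speed=.15)
r.goto([.50,.25,.32],[np.pi,0,1.57])
i=r.camera_info("wrist");im=r.read_camera("wrist");cv2.imwrite("pics/w4.png",im)
u,v=proj(i,[*c,.13]).astype(int);cv2.imwrite("pics/c4.png",cv2.resize(im[v-40:v+40,u-40:u+40],(400,400),interpolation=cv2.INTER_CUBIC))
x=measure(im,i,0);print("grip",plane(i,x["g0"],.088),plane(i,x["g1"],.088),x["grip"]);print(u,v,r.get_state()["time"])
np.save("w4.npy",i["camera_from_world"])
```

```text
[0.4457 0.3341 0.1535] [0.4541 0.3168 0.1535] -1.1210045431139033
[0.4459 0.3351 0.1535] [0.4543 0.3168 0.1535] -1.144350682051529
dial 1.0686776125827162
[0.4446 0.3378 0.1444] [-0.5993 -0.6143  0.5198]
grip 0.011038435349552836 29.98563587665558 [-1.0498 -0.2958  0.2907]
[0.4438 0.337  0.1439] [-3.1405 -0.0012  3.0711] [-4.786  -2.7954  5.3986] [-0.6965  0.9531  0.0676] 7.1333
grip [0.5818 0.3246 0.088 ] [0.5785 0.2092 0.088 ] ((379.1229248046875, 166.3367919921875), (11.391794204711914, 87.71248626708984), 4.969740390777588)
268 110 10.1667
```

View pics/c4.png

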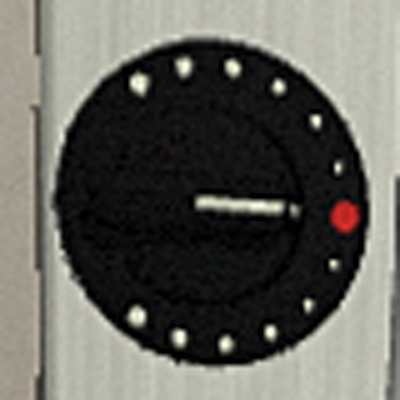

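The dial now points at the red mark: the pointer runs from (195,202) to (283,207) and the red dot is at (344,216). Next I'll grasp the spoon and tilt it.

```bash
cat > sp.py <<'E'
from m import *
from scipy.spatial.transform import Rotation as Ro
ys=-1.600; h=np.array([np.cos(ys),np.sin(ys),0]);Z=np.array([0,0,1.])
g0=np.array([.5817,.3247,0]); O=g0+.002*h; XG=.040; ZT=.078-.056; B0=O-.106*h+.056*Z
R0=Ro.from_euler('xyz',[np.pi,0,ys+np.pi])
def pose(th,d,bz):   # tilt deg, horizontal draw of bowl, bowl underside height
    t=np.radians(th);B=B0+d*h;B[2]=bz;a=XG+.106
    p=B+(a*np.cos(t)-ZT*np.sin(t))*h+(a*np.sin(t)+ZT*np.cos(t))*Z
    return p,(Ro.from_rotvec(t*np.cross(h,Z))*R0).as_euler('xyz')
T=np.tan(np.radians(16))
W=[(8,0,.0605),(16,0,.0635)]; D=[(16,d,.0635+d*T) for d in(.04,.08,.13)]; F=[(20,.13,.14),(22,.13,.184)]
def st(m):
    s=r.get_state();print(m,s["tcp_pos"],"f",s["force"],"w",round(s["grip_width"],4),round(s["gripper_force"],1),"t",s["time"])
E
python3 - <<'E'
from sp import *
for w in [(0,0,.056)]+W+D+F: 
    p,o=pose(*w);print(w,p,o,r.inverse_kinematics(p,o))
p,o=pose(0,0,.056)
r.goto([*p[:2],.18],o);hit=r.servo_line(p,o,speed=.07,until_force=8);st(hit)
assert not hit
r.grasp();st("grasp")
assert .008<r.get_state()["grip_width"]<.018
for w in W:
    hit=r.servo_line(*pose(*w),speed=.04,until_force=14);st((w,hit))
    if hit:break
cv2.imwrite("pics/s5.png",r.read_camera("scene")[180:380,230:430]);
r1=cv2.imread("pics/s5.png");b=r.read_camera("side")[160:360,210:410];cv2.imwrite("pics/s5.png",cv2.resize(np.hstack([r1,b]),(800,400)))
E
```

```text
(0, 0, 0.056) [0.5805 0.2827 0.078 ] [3.1416 0.     1.5416] [-0.8019  0.6223  0.3531  1.766  -0.2838  0.8036 -0.3404]
(8, 0, 0.0605) [0.5806 0.2872 0.1026] [3.1416 0.1396 1.5416] [-0.8859  0.6353  0.3948  1.6931 -0.1417  0.9339 -0.4935]
(16, 0, 0.0635) [0.5808 0.2944 0.1249] [3.1416 0.2793 1.5416] [-0.944   0.6638  0.4077  1.6102 -0.0242  1.0753 -0.6113]
(16, 0.04, np.float64(0.07496981543035232)) [0.5796 0.2544 0.1364] [3.1416 0.2793 1.5416] [-0.918   0.6193  0.4244  1.6636 -0.0092  1.057  -0.5706]
(16, 0.08, np.float64(0.08643963086070464)) [0.5785 0.2145 0.1478] [3.1416 0.2793 1.5416] [-0.8891  0.5768  0.4417  1.7104  0.0066  1.0419 -0.5278]
(16, 0.13, np.float64(0.10077690014864503)) [0.577  0.1645 0.1622] [3.1416 0.2793 1.5416] [-0.8487  0.5269  0.464   1.7597  0.027   1.0274 -0.4708]
(20, 0.13, 0.14) [0.5772 0.1691 0.2106] [3.1416 0.3491 1.5416] [-0.8827  0.4973  0.4667  1.6959  0.1008  1.16   -0.5251]
(22, 0.13, 0.184) [0.5772 0.1716 0.2591] [3.1416 0.384  1.5416] [-0.8978  0.4624  0.4659  1.6361  0.1423  1.2731 -0.5399]
False [0.5808 0.2828 0.0785] f [0.0362 0.4764 0.4136] w 0.088 0.0 t 12.475
grasp [0.5806 0.2827 0.078 ] f [ 0.6468 -0.0941  0.747 ] w 0.0128 30.0 t 13.6083
((8, 0, 0.0605), False) [0.5804 0.2867 0.1023] f [ 1.1486  0.1148 -1.2051] w 0.0131 30.0 t 14.3833
((16, 0, 0.0635), False) [0.5808 0.2938 0.1247] f [-0.3978 -0.1786 -1.1317] w 0.0132 30.0 t 15.1167
```

View pics/s5.png

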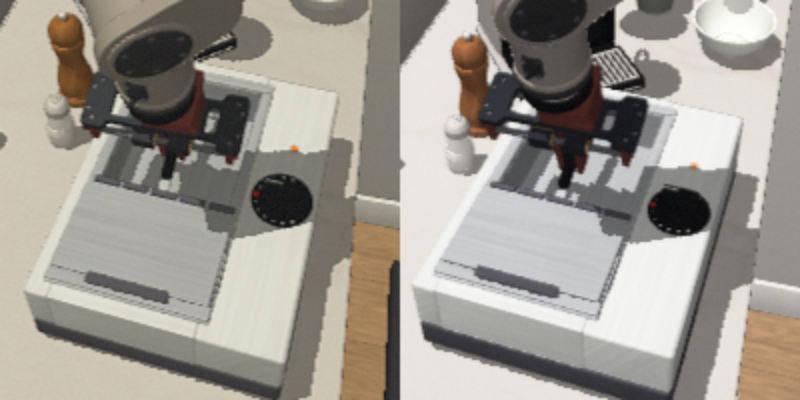

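The tilt went cleanly: the spoon is in the fingers at about (170,165) in the left crop, and the mill and salt are untouched. Now I'll draw it out.

Run:
```python
from sp import *
r.wait(.2);ok=True
for w in D+F:
    hit=r.servo_line(*pose(*w),speed=.05,until_force=10);st((w,hit))
    if hit: break
r.wait(.3);st("end")
a=r.read_camera("scene")[130:330,220:420];b=r.read_camera("side")[110:310,200:400]
cv2.imwrite("pics/s6.png",cv2.resize(np.hstack([a,b]),(800,400)))
```

```text
((16, 0.04, np.float64(0.07496981543035232)), False) [0.5795 0.255  0.1362] f [-0.2769  0.2077 -0.9886] w 0.0128 30.0 t 16.4
((16, 0.08, np.float64(0.08643963086070464)), False) [0.5784 0.215  0.1477] f [ 1.0067  0.5903 -0.642 ] w 0.0128 30.0 t 17.3833
((16, 0.13, np.float64(0.10077690014864503)), False) [0.577 0.165 0.162] f [-0.133  -0.648  -1.0836] w 0.0128 30.0 t 18.575
((20, 0.13, 0.14), False) [0.5769 0.1689 0.2103] f [ 0.579  -0.0723 -1.2837] w 0.0129 30.0 t 19.7
((22, 0.13, 0.184), False) [0.577  0.1715 0.2588] f [ 0.2577 -0.3961 -0.9479] w 0.0131 30.0 t 20.825
end [0.5772 0.1715 0.2589] f [-1.0105  0.132  -1.6621] w 0.0128 30.0 t 21.125
```

View pics/s6.png

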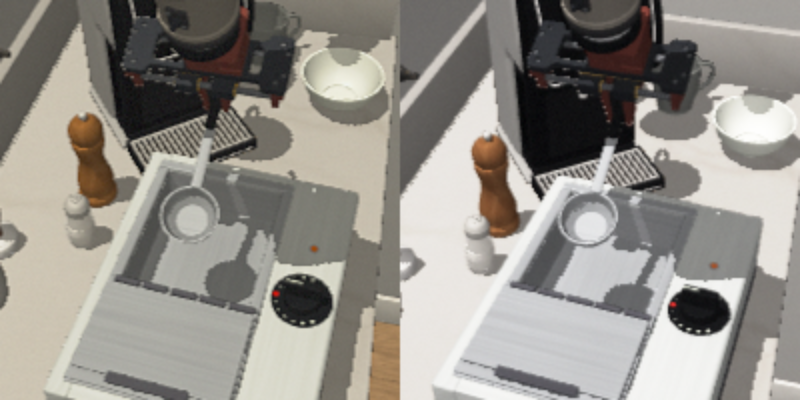

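The spoon is out and hangs over the opening, with the bowl at crop (190,215) and (588,218). I'll check its height by triangulation, then hand in.

Run:
```python
from sp import *
p,e=tri([ray(r.camera_info("scene"),(315,237.5)),ray(r.camera_info("side"),(294,219))])
B=B0+.13*h;print("bowl seen",p,e,"planned",B[:2],.184)
i=r.camera_info("scene");print("planned rim px",proj(i,[B[0],B[1]+.01,.21]),proj(r.camera_info("side"),[B[0],B[1]+.01,.21]))
w=p[:2]-[.578,.329];c,s=np.cos(.064),np.sin(.064);print("warmer xy",c*w[0]-s*w[1],s*w[0]+c*w[1])
if p[2]>.18 and abs(p[1]-B[1])<.03: r.wait(.3);print(r.hand_in())
```

```text
bowl seen [0.5776 0.3158 0.2136] 0.0007498511152905025 planned [0.5809 0.2987] 0.184
planned rim px [313.9945 235.9184] [293.8002 217.8477]
warmer xy 0.00044621520905750186 -0.013240456952357597
the job is handed in; nothing more can be done
None
```

The dial is turned back to off and the spoon is out of the pan, held bowl-low over the opening with its underside about 6 cm above the rim. The job is handed in, but no verdict came back; no line of the draw tripped the 10 N stop, and the bowl, mill and salt looked undisturbed in the last picture (the mug was out of frame).

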